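# Set a clicking needle valve and open the air

## Task

Set the sweep air for the digester: turn the black valve knob clockwise until it is fully closed against its soft stop, pressing only lightly there, then open it anticlockwise by exactly five clicks, counted by feel from the stop. Then swing the red lever fully over, away from the robot's side, to open the shut-off. Leave the jar, beaker and crucible standing where they are.

Things in the scene. Friction and masses are not known exactly. Their poses are not given: they have to be found in the camera images.
- knob_grip (a point): Grip point of the black valve knob, on its vertical turning axis, 85 mm above the bench. The bar grip, 46 mm long, 14 mm wide, runs along this point's x axis, from 25 mm below to 9 mm above this point; below it a round skirt 48 mm across, top 24 mm below this point. White mark on top at the -x end; z is up. Clockwise from above closes. A pinch of 45 N holds it.
- valve: The same knob; origin 51 mm above the bench. It has 8 notches, 0 (closed) to 7, unevenly spaced, 23 to 33 degrees; starts in 1 to 3. Each click resists by 0.2 to 0.3 N m (readings are noisy), then snaps on, torque reversing; in a notch it has 3 to 14 degrees of play. 3 degrees past notch 0 a soft stop begins, about 1.8 N m per rad: 0.35 N m is enough, 0.5 N m is too much. Past 7 it is blocked.
- needle (a joint): Lift of the valve needle, a red pin 5 mm across in the top of the knob, in m: 0 when closed, growing as the knob is opened, 0.1 mm per radian of the knob, so about 0.04 mm per click: far below the noise of a reading. It goes below 0 when pressed into the soft stop.
- block: The fixed white control block with orange sides, 160 mm (x) by 310 mm (y) by 50 mm high. Origin: centre of its underside. The knob's axis is at y = -80 mm, the lever's base at y = +80 mm in its frame; its -x side faces the robot, turned up to 20 degrees.
- shutoff_tip (a point): Centre of the red ball, 26 mm across, at the tip of the shut-off lever: a steel rod 10 mm thick, 60 mm long from a pivot on the block (72 mm above the bench, along the block's y axis). At the start the ball leans 29 mm to the block's -x side, 125 mm above the bench; fully over, 29 mm to the +x side. Under it is a base 25 mm high, 70 mm (x) by 50 mm (y).
- shutoff (a joint): Angle of the shut-off lever in rad: 0 closed, leaning to the block's -x side; 1.0 fully over to the +x side. Light friction (about 1 N at the ball); stays where it is left.
- reagent: Bystander: loose amber jar with black cap, 64 mm across, 130 mm high. Origin: centre of its underside.
- beaker: Bystander: loose glass beaker, 70 mm across, 85 mm high. Origin: centre of its underside.
- crucible: Bystander: loose white porcelain bowl, 60 mm across, 40 mm high. Origin: centre of its underside.

How it is judged:
On the way, in this order (a step that is already met when the one before it is completed fails the run):
1. the knob is turned clockwise into its soft stop (valve closed) (value of joint needle below -1.2e-05 m), for 0.05 s.
2. the knob rests in the fifth click from the stop, shut-off still closed (value of joint needle between 0.00019 and 0.000224 m and value of joint shutoff below 0.2 rad and contact force between the fingers and valve below 0.1 N), for 0.2 s.
3. the red lever is swung fully over (value of joint shutoff above 0.9 rad), for 0.1 s.
At the end, for the whole second after the job is handed in: Needle lift 0.190 to 0.224 mm (knob in the fifth notch from the stop, where it stays of itself, at 0.207 mm) and lever joint above 0.9 of its 1.0 rad (value of joint needle between 0.00019 and 0.000224 m and value of joint shutoff above 0.9 rad); the robot touches nothing.
It fails at once if the needle is driven hard into its seat (knob more than 0.39 rad past closed, about 0.55 N m) (value of joint needle below -3.9e-05 m).
It fails at once if a bystander is moved more than 20 mm (distance of any of reagent, beaker, crucible from where it was at the start of the episode above 0.02 m).
It also fails if it takes over 72 s, if anything falls off the work surface, if the arm or the gripper's body presses on something with over 40 N, if the wrist force passes 120 N, or if a joint passes its speed limit or range.

## Robot

A 7-joint arm with a two-finger parallel gripper is mounted at the origin on the work surface. World frame = base frame: x ahead of the robot, y to its left, z up, the work surface at z = 0. Lengths are in m, angles in rad, forces in N, time in s.
With the tool pointing down it reaches from about 0.4 to 0.85 m from the base axis. Payload 4.5 kg.
Tool frame: the origin (TCP) lies where the fingers leave the gripper's body, on its centre line; the fingertips stand 64 mm ahead of it and the grasp point (between the pads) lies 45 mm ahead of it; z points along the fingers, y is the line along which they close (so a half turn about z gives the same grasp; the last joint's range is limited). The gripper opens to 88 mm and grips with 3 to 60 N. Pads are 18 mm wide; open, the fingers measure 123 mm over their backs; the gripper's body (75 mm by 187 mm) begins 45 mm behind the grasp point.
Start: joints at [1.375, 0.689, -0.195, 1.565, 0.157, 0.902, -0.215], TCP at [0.142, -0.609, 0.303] pointing down, gripper open.
Joint ranges: [-3.01, 3.01], [-0.46, 2.08], [-1.47, 1.51], [0.13, 2.56], [-1, 4.14], [0.04, 2.09], [-2.66, 2.66]. Speed limits (rad/s): [2.57, 2.57, 3.14, 3.14, 3.14, 3.14, 3.14].

## Interface

Orientations are given as a unit quaternion [x, y, z, w].
In Python, from plant import r gives the robot as it stands.
- The arm moves only by the tool play_rows, never from a script. Its arguments are lists of equal length, an entry for each row: "translation": the shift along the tool's x, y, z in m, a list of three; "delta_rot": the turn, a rotation vector about the tool's x, y, z in degrees, a list of three; "grip": the opening, from -1 (shut) to 1 (fully open). In form: {"translation": [[x, y, z], ...], "delta_rot": [[rx, ry, rz], ...], "grip": [grip, ...]}. A call has 1 to 20 rows; each row shifts and turns the commanded pose from where the row before left it, along the tool's axes as they then stand; what a row does not reach is not made up. A row lasts 1/8 s, in which the tool goes at most 62.5 mm and 10.7 degrees, less where a joint would pass 70% of its speed; a pose out of reach is approached as far as the arm can. A call with a gripper value outside its range is refused whole. The fingers move at their own pace and stop on an object; "squeeze" is the grip in N (left out, the last holds). Time passes only in rows, so rows that do not move let the fingers close. It gives the time, the measured TCP pose, the force, the opening and the grip force at its end, in the units of the state.
- r.get_state(): the state, without advancing time (a new reading comes with each control period).
- r.snapshot(name): name is "scene" or "top"; returns the picture (400x640x3 uint8, blue, green, red); there is no depth.
- r.get_calibration(name): a dict with "intrinsics" (3x3 intrinsics, pixels), "eye" and "rotation" of the camera in the world. Camera axes: x right, y up, looking along -z (the intrinsics and any distortion apply to the point x, -y, -z); pixel columns grow to the right and rows downward; lengths in m; the calibration is good to about 2 mm. A picture is of the moment at which its call begins. get_calibration takes no time and is no camera call.
- r.finish_job(): hands the job in; it is judged then, once.
Trained networks look in the newest picture that a camera, given by its name, has taken for a name from the list of things; names that differ only in an ending like _2 or _b are one class to them, and where a whole thing is asked for, a point or a joint stands for the part that bears it (a point fixed in the world has none). Each returns a list of dicts, best first, with "confidence" (0 to 1); they miss things now and then, are a little off and sometimes report something else, mostly with a low value. They report only what shows in the picture. A call takes as long as a camera call.
- r.look_for(camera, target): "point" ([x, y, z] in m, in world coordinates, good to about 4 mm: the middle of the surface that is visible of it).
- r.silhouettes(camera, target): "pixels" (400x640 bool, what is visible of it).
The state is a dict: "clock": time; "q": joint angles; "qd": joint speeds; "joint_torque": joint torques, N m; "tool_pos": TCP position; "eef_rot": TCP orientation; "contact_force": force on the tool from outside, world axes, zero at the start; "moment": the same for the moment, N m; "opening": opening from 0.0 (shut) to 1.0 (fully open); "finger_force": force on a finger pad.
Only numpy, scipy, OpenCV 4.12 (cv2) and the standard library are available. Lean on these libraries where they do the work, as an engineer would, in place of code of your own. Each camera call takes 0.05 s, during which the arm holds its last target. There are 200 camera calls.

## Working session

There is one attempt and no reset: what is moved stays moved. The work goes in short steps, Python scripts to look and compute and a tool call to move; the robot and the scene stay as the last step left them, time stands still between calls to the robot, and variables do not carry over. Pictures are saved under pics/ and viewed, at most 10 in all, crops included, and the job is handed in when it is done.

Besides the shell and the picture viewer there is one more tool, called after "Call:" as name(argument=value, ...) on one line, values as JSON. play_rows: Moves the arm, as the interface text tells. Its arguments: {"type":"object","properties":{"translation":{"type":"array","items":{"type":"array","items":{"type":"number"}}},"delta_rot":{"type":"array","items":{"type":"array","items":{"type":"number"}}},"grip":{"type":"array","items":{"type":"number"}},"squeeze":{"type":"number"}},"required":["translation","delta_rot","grip"]}

```bash
ls; mkdir -p pics
python3 - <<'E'
from plant import r
import cv2
for c in("scene","top"):
    cv2.imwrite(f"pics/{c}0.png",r.snapshot(c))
    k=r.get_calibration(c);print(c,k)
    for n in("knob_grip","valve","block","shutoff_tip","reagent","beaker","crucible","needle"):
        print(n,[(d["point"],round(d["confidence"],2)) for d in r.look_for(c,n)][:2])
print(r.get_state())
E
```

```text
pics
scene {'intrinsics': array([[363.95544009,   0.        , 320.64676206],
       [  0.        , 363.95544009, 193.65378075],
       [  0.        ,   0.        ,   1.        ]]), 'eye': array([ 0.93355943, -0.6091385 ,  0.85067799]), 'rotation': array([0.35794325, 0.11020618, 0.24823191, 0.89337122])}
knob_grip [([0.5878, -0.0326, 0.0763], 0.57)]
valve [([0.585, -0.0348, 0.0742], 0.83)]
block [([0.583, 0.0169, 0.0472], 0.94)]
shutoff_tip [([0.5284, 0.1198, 0.1251], 0.67)]
reagent [([0.4805, 0.3491, 0.0901], 0.94)]
beaker [([0.6229, 0.2871, 0.0603], 0.67), ([0.5811, 0.015, 0.0482], 0.41)]
crucible [([0.5192, -0.3624, 0.0296], 0.81)]
needle []
top {'intrinsics': array([[465.9372663 ,   0.        , 323.86617629],
       [  0.        , 465.9372663 , 204.64388268],
       [  0.        ,   0.        ,   1.        ]]), 'eye': array([ 3.28294583e-01, -1.72407047e-04,  1.44369026e+00]), 'rotation': array([-0.05199744,  0.05322206,  0.71516516, -0.69498379])}
knob_grip [([0.5849, -0.0231, 0.0629], 0.5)]
valve [([0.5793, -0.0249, 0.0617], 0.5)]
block [([0.5572, 0.052, 0.0523], 0.63)]
shutoff_
[... 283 characters left out ...]
 0.9, 'q': array([ 1.37478579,  0.6890831 , -0.19460213,  1.56532053,  0.15728211,
        0.90251568, -0.2151513 ]), 'qd': array([ 0.00069282, -0.00066432, -0.00036039,  0.00016473,  0.00122103,
       -0.00306754,  0.00248413]), 'joint_torque': array([ 3.32265449e-05, -5.27494776e+01, -1.26653921e+00, -1.53748852e+01,
       -5.16543235e-02, -8.06735588e-04,  3.43860961e-05]), 'tool_pos': array([ 0.14239896, -0.60856606,  0.30274783]), 'eef_rot': array([9.93407705e-01, 1.14634772e-01, 1.32148130e-05, 2.56685130e-05]), 'contact_force': array([ 0.89762299, -0.77263472, -0.36974205]), 'moment': array([-0.00716555, -0.00495843,  0.00355793]), 'finger_force': 0.0, 'opening': 1.0013347804793287}
```

```bash
cat > h.py <<'E'
import numpy as np
from scipy.spatial.transform import Rotation as R
from plant import r
def proj(c,P):
    k=r.get_calibration(c);p=R.from_quat(k["rotation"]).inv().apply(np.atleast_2d(P)-k["eye"])*[1,-1,-1]
    q=p@k["intrinsics"].T;return q[:,:2]/q[:,2:]
def unproj(c,uv,z):
    k=r.get_calibration(c);uv=np.atleast_2d(uv);d=np.c_[uv,np.ones(len(uv))]@np.linalg.inv(k["intrinsics"]).T*[1,-1,-1]
    d=R.from_quat(k["rotation"]).apply(d);return k["eye"]+d*((z-k["eye"][2])/d[:,2:])
E
python3 - <<'E'
from h import *
import cv2
a=cv2.imread("pics/scene0.png");b=cv2.imread("pics/top0.png")
for c in("scene","top"):print(c,proj(c,[[.586,-.028,.085],[.525,.122,.125],[.56,.05,.05]]).round(0).tolist())
u=proj("top",[[.586,-.028,.085]])[0].astype(int)
v=proj("scene",[[.586,-.028,.085]])[0].astype(int)
f=lambda im,u:cv2.resize(im[u[1]-40:u[1]+40,u[0]-40:u[0]+40],(400,400),interpolation=cv2.INTER_CUBIC)
cv2.imwrite("pics/crop.png",np.hstack([f(a,v),f(b,u)]));print(u-40,v-40)
E
```

```text
scene [[328.0, 209.0], [336.0, 161.0], [334.0, 197.0]]
top [[331.0, 186.0], [279.0, 206.0], [305.0, 198.0]]
[290 146] [288 169]
```

View pics/scene0.png

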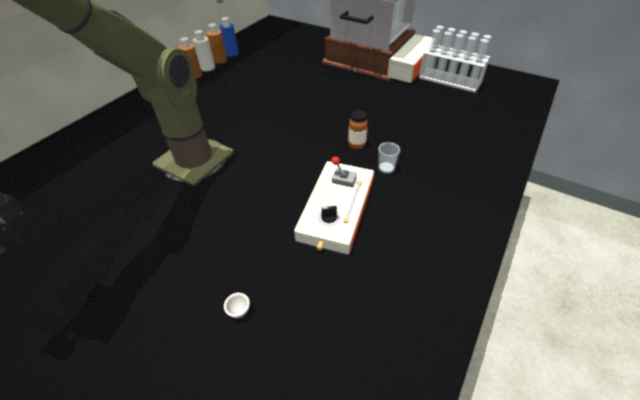

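View pics/top0.png

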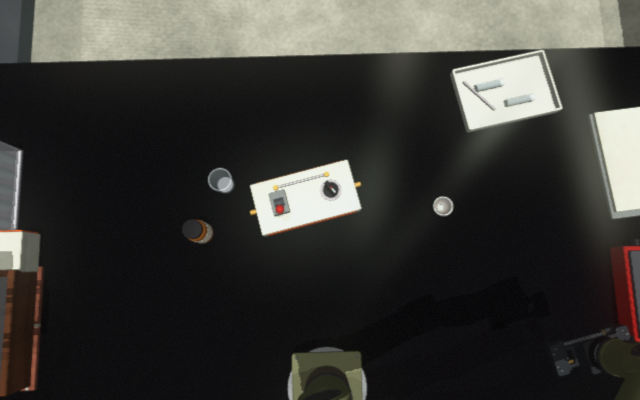

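View pics/crop.png

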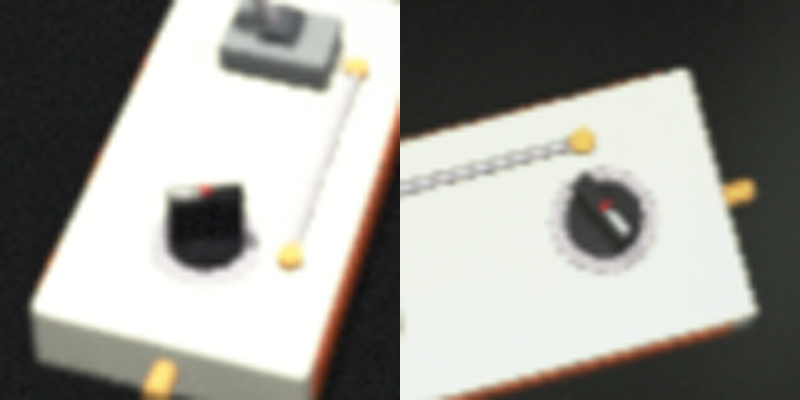

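Run:
```python
from h import *
import cv2
b=cv2.imread("pics/top0.png").astype(int);a=cv2.imread("pics/scene0.png").astype(int)
# block top plane z=.05
hsv=cv2.cvtColor(b.astype(np.uint8),cv2.COLOR_BGR2HSV)
m=((hsv[...,2]>110)&(hsv[...,1]<80)).astype(np.uint8);m[:150]=0;m[250:]=0;m[:,:240]=0;m[:,370:]=0
cs=cv2.findContours(m,cv2.RETR_EXTERNAL,cv2.CHAIN_APPROX_NONE)[0];c=max(cs,key=cv2.contourArea)[:,0,:]
w=unproj("top",c,.05)[:,:2]
rc=cv2.minAreaRect((w*1000).astype(np.float32));print(rc)
red=lambda im:(im[...,2]>90)&(im[...,2]>2*im[...,1])&(im[...,2]>2*im[...,0])
for n,im,(u,v) in(("top",b,(331,186)),("scene",a,(328,209))):
    s=np.zeros(im.shape[:2],bool);s[v-14:v+14,u-14:u+14]=1
    ys,xs=np.nonzero(red(im)&s);wt=im[ys,xs,2]-im[ys,xs,1]
    p=np.array([np.average(xs,weights=wt),np.average(ys,weights=wt)]);P=unproj(n,p,.094)[0];print(n,"pin",p,P)
    print(im[v-10:v+10,u-12:u+12].mean(2).astype(int)if n=="top" else "")
```

```text
((563.7366333007812, 50.832435607910156), (163.0406494140625, 311.1310119628906), 13.498839378356934)
top pin [330.44525547 186.55474453] [ 0.58407909 -0.02634408  0.094     ]
[[182 183 180 163 175 173 156 159 169 204 230 236 237 237 236 236 237 236
  237 236 237 237 237 237]
 [174 210 226 226 228 228 226 226 228 233 236 238 237 237 237 236 237 237
  237 237 237 237 237 238]
 [228 233 236 236 236 236 236 237 236 236 235 235 236 236 237 237 237 237
  237 237 237 238 238 237]
 [236 237 237 237 236 236 236 233 229 225 210 203 218 226 231 234 235 236
  237 238 238 238 238 238]
 [237 237 238 237 237 235 217 174 161 190 204 205 209 215 217 213 207 226
  236 237 238 238 238 238]
 [237 237 237 236 233 220 164 104  90 131 178 182 176 194 204 207 210 220
  229 236 237 238 238 238]
 [237 238 235 220 206 166 104  69  63  77 101 103 100 110 126 159 195 212
  219 228 236 237 238 238]
 [238 237 233 217 180 121  73  64  61  61  62  59  59  63  71  92 136 187
  209 218 230 236 238 238]
 [237 236 222 209 195 134  65  59  63  61  59  56  52  56  59  63  83 133
  184 208 205 226 236 238]
 [237 233 220 2
[... 456 characters left out ...]
64  58
   70 116 182 213 225 234]
 [221 212 212 173 110  69  62  62  58  50  45  48  75 136 195 168  99  60
   73 137 189 213 226 235]
 [231 221 214 177 113  69  63  64  62  57  51  46  51  85 152 198 151  73
   71 144 194 212 226 236]
 [237 225 216 202 142  80  65  65  64  63  60  50  45  57  91 140 121  71
   85 171 206 213 229 238]
 [236 216 208 210 161  95  68  67  67  65  63  59  50  46  58  78  70  62
  123 188 210 206 227 238]
 [237 227 218 214 199 142  82  66  66  66  66  62  58  51  44  47  52  85
  155 199 212 214 229 237]
 [238 235 212 207 211 184 131  84  70  67  68  68  63  55  47  53  95 150
  182 195 206 226 235 238]]
scene pin [329. 207.] [ 0.5866924  -0.02634787  0.094     ]
```

```bash
cat >> h.py <<'E'
def plan(P,yaw=None):
    s=r.get_state();T=R.from_quat(s["eef_rot"]);print("t",s["clock"],"tcp",s["tool_pos"].round(4),"q",s["q"].round(2))
    x=T.apply([1,0,0]);y0=np.degrees(np.arctan2(x[1],x[0]));print("yaw",y0.round(2),"tilt",T.apply([0,0,1]).round(4))
    print("tool shift",T.inv().apply(np.array(P)-s["tool_pos"]).round(4))
    if yaw is not None:print("rz",-(yaw-y0))
E
python3 - <<'E'
from h import *
import cv2
b=cv2.imread("pics/top0.png").astype(float).mean(2)
ys,xs=np.mgrid[187:194,329:337];g=b[187:194,329:337];w=np.clip(g-95,0,None)
P=unproj("top",np.c_[xs.ravel(),ys.ravel()],.094)[:,:2]
mu=np.average(P,axis=0,weights=w.ravel());C=np.cov((P-mu).T,aweights=w.ravel());e=np.linalg.eigh(C)[1][:,1]
print("mark centroid",mu,"angle",np.degrees(np.arctan2(e[1],e[0])),"from pin",np.degrees(np.arctan2(*(np.array([.5841,-.0263])-mu)[::-1])))
dk=np.array([[183,326],[0,0]])
L=np.array([[326,186],[327.3,188],[329,190],[331,192],[333,194]]);Q=unproj("top",L,.08)
print("edge",np.degrees(np.arctan2(*(Q[0]-Q[-1])[1::-1])))
plan([.5845,-.0265,.25],40)
E
```

```text
mark centroid [ 0.57387009 -0.03389869] angle -140.32230271676067 from pin 36.6046434442671
edge 39.036885655684465
t 0.9 tcp [ 0.1424 -0.6086  0.3027] q [ 1.37  0.69 -0.19  1.57  0.16  0.9  -0.22]
yaw 13.17 tilt [ 0. -0. -1.]
tool shift [ 0.5631 -0.4661  0.0527]
rz -26.834880550581538
```

Call:
play_rows(translation=[[0.04,-0.033,0],[0.04,-0.033,0],[0.04,-0.033,0],[0.04,-0.033,0],[0.04,-0.033,0],[0.04,-0.033,0],[0.04,-0.033,0],[0.04,-0.033,0],[0.04,-0.033,0],[0.04,-0.033,0],[0.04,-0.033,0.01],[0.04,-0.033,0.01],[0.04,-0.033,0.01],[0.04,-0.033,0.02],[0,0,0],[0,0,0],[0,0,0],[0,0,0]], delta_rot=[[0,0,0],[0,0,0],[0,0,0],[0,0,0],[0,0,0],[0,0,0],[0,0,0],[0,0,0],[0,0,0],[0,0,0],[0,0,0],[0,0,0],[0,0,0],[0,0,0],[0,0,-9],[0,0,-9],[0,0,-8.3],[0,0,0]], grip=[1,1,1,1,1,1,1,1,1,1,1,1,1,1,1,1,1,1], squeeze=45)

```text
clock: 3.15
tool_pos: [0.5825, -0.0312, 0.2527]
eef_rot: [0.942, 0.337, 0.0, -0.0]
contact_force: [0.6, -0.3, -0.4]
opening: 0.998
finger_force: 0.0
```

```bash
python3 -c "
from h import *
plan([.5845,-.0265,.130],39.5)"
```

```text
t 3.15 tcp [ 0.5825 -0.0312  0.2527] q [ 0.11  0.7  -0.24  1.74  0.23  0.72 -1.13]
yaw 39.37 tilt [ 1.e-04  4.e-04 -1.e+00]
tool shift [ 0.0045 -0.0023  0.1227]
rz -0.12512233375402815
```

Call:
play_rows(translation=[[0.0045,-0.0023,0.04],[0,0,0.04],[0,0,0.025],[0,0,0.0175],[0,0,0],[0,0,0],[0,0,0],[0,0,0],[0,0,0],[0,0,0]], delta_rot=[[0,0,0],[0,0,0],[0,0,0],[0,0,0],[0,0,0],[0,0,0],[0,0,0],[0,0,0],[0,0,0],[0,0,0]], grip=[1,1,1,1,1,-1,-1,-1,-1,-1], squeeze=20)

```text
clock: 4.4
tool_pos: [0.5845, -0.0266, 0.1303]
eef_rot: [0.941, 0.338, 0.0, 0.0]
contact_force: [0.2, 0.1, -0.1]
opening: 0.455
finger_force: 0.0
```

```bash
python3 -c "
from h import *
s=r.get_state();print(s['contact_force'],s['moment'],s['opening'],s['finger_force'])
print(R.from_quat(s['eef_rot']).inv().apply(s['contact_force']))
plan([.5845,-.0265,.130],39.5)"
```

```text
[ 0.15181989  0.09025843 -0.10850545] [-0.05480535 -0.02407928  0.04876325] 0.45535053465379854 0.0
[0.17456906 0.02679729 0.10852118]
t 4.4 tcp [ 0.5845 -0.0266  0.1303] q [ 0.06  0.89 -0.17  1.81  0.3   0.47 -1.19]
yaw 39.46 tilt [ 2.e-04 -1.e-04 -1.e+00]
tool shift [ 0.0001 -0.      0.0003]
rz -0.03518122766060827
```

Fingers still closing; wait, then raise the pinch.

Call:
play_rows(translation=[[0,0,0],[0,0,0],[0,0,0],[0,0,0],[0,0,0],[0,0,0],[0,0,0]], delta_rot=[[0,0,0],[0,0,0],[0,0,0],[0,0,0],[0,0,0],[0,0,0],[0,0,0]], grip=[-1,-1,-1,-1,-1,-1,-1], squeeze=45)

```text
clock: 5.28
tool_pos: [0.5852, -0.0273, 0.1303]
eef_rot: [0.941, 0.337, 0.001, 0.001]
contact_force: [4.4, -2.4, -3.8]
opening: 0.152
finger_force: 45.0
```

```bash
cat >> h.py <<'E'
def st():
    s=r.get_state();T=R.from_quat(s["eef_rot"]);x=T.apply([1,0,0])
    print("t",round(s["clock"],2),"yaw",np.degrees(np.arctan2(x[1],x[0])).round(2),"Ftool",T.inv().apply(s["contact_force"]).round(2),"M",s["moment"].round(3),"open",round(s["opening"],4),"ff",round(s["finger_force"],1),"q7",s["q"][6].round(3),"tcp",s["tool_pos"].round(4))
E
python3 -c "
from h import *
st()"
```

```text
t 5.28 yaw 39.43 Ftool [1.88 4.63 3.79] M [-0.696 -0.833 -0.014] open 0.1516 ff 45.0 q7 -1.191 tcp [ 0.5852 -0.0273  0.1303]
```

Call:
play_rows(translation=[[0,0.001,0],[0,0,0]], delta_rot=[[0,0,0],[0,0,4]], grip=[-1,-1])

```text
clock: 5.52
tool_pos: [0.5853, -0.0274, 0.1303]
eef_rot: [0.953, 0.304, 0.0, -0.0]
contact_force: [3.3, -2.9, -2.8]
opening: 0.154
finger_force: 45.0
```

```bash
python3 -c "
from h import *
st()"
```

```text
t 5.53 yaw 35.37 Ftool [1.03 4.32 2.79] M [-0.501 -0.61  -0.013] open 0.1536 ff 45.0 q7 -1.235 tcp [ 0.5853 -0.0274  0.1303]
```

Call:
play_rows(translation=[[0,0,0]], delta_rot=[[0,0,4]], grip=[-1])

```text
clock: 5.65
tool_pos: [0.5853, -0.0274, 0.1302]
eef_rot: [0.963, 0.27, 0.0, 0.0]
contact_force: [2.7, -2.7, -1.6]
opening: 0.159
finger_force: 45.0
```

```bash
python3 -c "
from h import *
st()"
```

```text
t 5.65 yaw 31.36 Ftool [0.92 3.71 1.57] M [-0.515 -0.588  0.243] open 0.1586 ff 45.0 q7 -1.28 tcp [ 0.5853 -0.0274  0.1302]
```

Call:
play_rows(translation=[[0,0,0]], delta_rot=[[0,0,4]], grip=[-1])

```text
clock: 5.78
tool_pos: [0.5853, -0.0274, 0.1303]
eef_rot: [0.972, 0.237, 0.0, 0.0]
contact_force: [4.0, -2.6, -2.2]
opening: 0.155
finger_force: 45.0
```

```bash
python3 -c "
from h import *
st()"
```

```text
t 5.78 yaw 27.4 Ftool [2.37 4.16 2.18] M [-0.55  -0.598  0.102] open 0.1546 ff 45.0 q7 -1.324 tcp [ 0.5853 -0.0274  0.1303]
```

Call:
play_rows(translation=[[0,0,0]], delta_rot=[[0,0,4]], grip=[-1])

```text
clock: 5.9
tool_pos: [0.5853, -0.0274, 0.1303]
eef_rot: [0.979, 0.202, 0.0, 0.0]
contact_force: [3.1, -3.0, -2.4]
opening: 0.155
finger_force: 45.0
```

```bash
python3 -c "
from h import *
st()"
```

```text
t 5.9 yaw 23.36 Ftool [1.64 3.94 2.43] M [-0.596 -0.578  0.087] open 0.1553 ff 45.0 q7 -1.368 tcp [ 0.5853 -0.0274  0.1303]
```

Call:
play_rows(translation=[[0,0,0]], delta_rot=[[0,0,4]], grip=[-1])

```text
clock: 6.02
tool_pos: [0.5853, -0.0274, 0.1302]
eef_rot: [0.986, 0.168, 0.0, 0.0]
contact_force: [3.1, -3.7, -2.7]
opening: 0.154
finger_force: 45.0
```

```bash
python3 -c "
from h import *
st()"
```

```text
t 6.03 yaw 19.33 Ftool [1.67 4.48 2.66] M [-0.535 -0.544 -0.09 ] open 0.1544 ff 45.0 q7 -1.412 tcp [ 0.5853 -0.0274  0.1302]
```

Call:
play_rows(translation=[[0,0,0]], delta_rot=[[0,0,3]], grip=[-1])

```text
clock: 6.15
tool_pos: [0.5853, -0.0274, 0.1303]
eef_rot: [0.99, 0.142, 0.0, 0.0]
contact_force: [3.3, -3.2, -2.4]
opening: 0.154
finger_force: 45.0
```

```bash
python3 -c "
from h import *
st()"
```

```text
t 6.15 yaw 16.34 Ftool [2.22 4.   2.41] M [-0.568 -0.665  0.029] open 0.1543 ff 45.0 q7 -1.445 tcp [ 0.5853 -0.0274  0.1303]
```

Call:
play_rows(translation=[[0,0,0]], delta_rot=[[0,0,3]], grip=[-1])

```text
clock: 6.28
tool_pos: [0.5853, -0.0275, 0.1303]
eef_rot: [0.993, 0.116, 0.0, 0.0]
contact_force: [4.2, -2.3, -2.4]
opening: 0.153
finger_force: 45.0
```

```bash
python3 -c "
from h import *
st()"
```

```text
t 6.28 yaw 13.32 Ftool [3.59 3.21 2.44] M [-0.572 -0.675 -0.058] open 0.1528 ff 45.0 q7 -1.478 tcp [ 0.5853 -0.0275  0.1303]
```

Call:
play_rows(translation=[[0,0,0]], delta_rot=[[0,0,3]], grip=[-1])

```text
clock: 6.4
tool_pos: [0.5853, -0.0275, 0.1303]
eef_rot: [0.996, 0.09, 0.0, 0.0]
contact_force: [2.3, -3.3, -2.8]
opening: 0.156
finger_force: 45.0
```

```bash
python3 -c "
from h import *
st()"
```

```text
t 6.4 yaw 10.29 Ftool [1.72 3.65 2.84] M [-0.62  -0.732  0.03 ] open 0.1563 ff 45.0 q7 -1.511 tcp [ 0.5853 -0.0275  0.1303]
```

Call:
play_rows(translation=[[0,0,0]], delta_rot=[[0,0,3]], grip=[-1])

```text
clock: 6.52
tool_pos: [0.5853, -0.0274, 0.1303]
eef_rot: [0.998, 0.064, 0.0, 0.0]
contact_force: [3.9, -2.2, -3.0]
opening: 0.159
finger_force: 45.0
```

```bash
python3 -c "
from h import *
st()"
```

```text
t 6.53 yaw 7.29 Ftool [3.58 2.7  2.97] M [-0.769 -0.733  0.118] open 0.1591 ff 45.0 q7 -1.543 tcp [ 0.5853 -0.0274  0.1303]
```

Call:
play_rows(translation=[[0,0,0]], delta_rot=[[0,0,2]], grip=[-1])

```text
clock: 6.65
tool_pos: [0.5853, -0.0274, 0.1302]
eef_rot: [0.999, 0.047, 0.0, 0.0]
contact_force: [4.0, -4.0, -2.9]
opening: 0.152
finger_force: 45.0
```

```bash
python3 -c "
from h import *
st()"
```

```text
t 6.65 yaw 5.33 Ftool [3.64 4.33 2.87] M [-0.737 -0.768  0.16 ] open 0.152 ff 45.0 q7 -1.565 tcp [ 0.5853 -0.0274  0.1302]
```

Call:
play_rows(translation=[[0,0,0]], delta_rot=[[0,0,2]], grip=[-1])

```text
clock: 6.78
tool_pos: [0.5853, -0.0275, 0.1302]
eef_rot: [1.0, 0.029, 0.0, 0.0]
contact_force: [3.6, -3.6, -2.9]
opening: 0.157
finger_force: 45.0
```

```bash
python3 -c "
from h import *
st()"
```

```text
t 6.78 yaw 3.36 Ftool [3.36 3.83 2.93] M [-0.832 -0.77   0.213] open 0.1566 ff 45.0 q7 -1.586 tcp [ 0.5853 -0.0275  0.1302]
```

Call:
play_rows(translation=[[0,0,0]], delta_rot=[[0,0,2]], grip=[-1])

```text
clock: 6.9
tool_pos: [0.5853, -0.0274, 0.1303]
eef_rot: [1.0, 0.012, 0.0, 0.0]
contact_force: [3.1, -2.8, -2.6]
opening: 0.153
finger_force: 45.0
```

```bash
python3 -c "
from h import *
st()"
```

```text
t 6.9 yaw 1.38 Ftool [3.02 2.9  2.59] M [-0.893 -0.846  0.231] open 0.1526 ff 45.0 q7 -1.607 tcp [ 0.5853 -0.0274  0.1303]
```

Call:
play_rows(translation=[[0,0,0]], delta_rot=[[0,0,1.5]], grip=[-1])

```text
clock: 7.02
tool_pos: [0.5853, -0.0274, 0.1302]
eef_rot: [1.0, -0.001, 0.0, 0.0]
contact_force: [4.5, -3.0, -2.9]
opening: 0.154
finger_force: 45.0
```

```bash
python3 -c "
from h import *
st()"
```

```text
t 7.03 yaw -0.1 Ftool [4.48 3.02 2.93] M [-0.855 -0.745  0.272] open 0.154 ff 45.0 q7 -1.623 tcp [ 0.5853 -0.0274  0.1302]
```

Call:
play_rows(translation=[[0,0,0]], delta_rot=[[0,0,1.5]], grip=[-1])

```text
clock: 7.15
tool_pos: [0.5853, -0.0274, 0.1303]
eef_rot: [1.0, -0.014, 0.0, 0.0]
contact_force: [4.0, -4.0, -2.7]
opening: 0.156
finger_force: 45.0
```

```bash
python3 -c "
from h import *
st()"
```

```text
t 7.15 yaw -1.58 Ftool [4.14 3.94 2.69] M [-0.916 -0.823  0.331] open 0.1559 ff 45.0 q7 -1.639 tcp [ 0.5853 -0.0274  0.1303]
```

```bash
python3 -c "
from h import *
for i in range(5):
    r.snapshot('top');print(r.get_state()['moment'][2])
st()"
```

```text
0.2881497280658293
0.26409415020146343
0.23424660751543525
0.2674463335933163
0.2663317673730595
t 7.4 yaw -1.53 Ftool [3.71 3.11 2.52] M [-0.897 -0.77   0.266] open 0.1547 ff 45.0 q7 -1.639 tcp [ 0.5853 -0.0274  0.1303]
```

Call:
play_rows(translation=[[0,0,0]], delta_rot=[[0,0,1.2]], grip=[-1])

```text
clock: 7.52
tool_pos: [0.5853, -0.0274, 0.1303]
eef_rot: [1.0, -0.024, 0.0, 0.0]
contact_force: [4.0, -2.8, -2.9]
opening: 0.154
finger_force: 45.0
```

```bash
python3 -c "
from h import *
for i in range(5):
    r.snapshot('top');print(r.get_state()['moment'][2])
st()"
```

```text
0.31678879088569967
0.3231107880436237
0.3052422206891476
0.3367645029131997
0.2381158706306815
t 7.78 yaw -2.75 Ftool [3.74 3.78 2.81] M [-0.912 -0.834  0.238] open 0.1517 ff 45.0 q7 -1.652 tcp [ 0.5853 -0.0274  0.1302]
```

Call:
play_rows(translation=[[0,0,0]], delta_rot=[[0,0,1.2]], grip=[-1])

```text
clock: 7.9
tool_pos: [0.5853, -0.0274, 0.1303]
eef_rot: [0.999, -0.035, 0.0, 0.0]
contact_force: [3.6, -3.8, -3.0]
opening: 0.155
finger_force: 45.0
```

```bash
python3 -c "
from h import *
for i in range(5):
    r.snapshot('top');print(r.get_state()['moment'][2])
st()"
```

```text
0.3559712946225256
0.38042085124650854
0.33812057321221317
0.33571219883472775
0.36698816760335984
t 8.15 yaw -3.94 Ftool [4.49 3.6  1.64] M [-0.95  -0.751  0.367] open 0.1512 ff 45.0 q7 -1.665 tcp [ 0.5853 -0.0274  0.1303]
```

Create s.py:
```python
from h import *
m=[]
for i in range(2):
    r.snapshot('top');m.append(r.get_state()["moment"][2])
s=r.get_state();x=R.from_quat(s["eef_rot"]).apply([1,0,0])
print(round(s["clock"],2),"yaw",np.degrees(np.arctan2(x[1],x[0])).round(2),"Mz",np.mean(m).round(3),"open",round(s["opening"],4))
```

```text
(no output)
```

Call:
play_rows(translation=[[0,0,0],[0,0,0]], delta_rot=[[0,0,-7],[0,0,-7]], grip=[-1,-1])

```text
clock: 8.4
tool_pos: [0.5853, -0.0274, 0.1303]
eef_rot: [0.996, 0.089, 0.0, 0.0]
contact_force: [3.8, -3.1, -2.7]
opening: 0.157
finger_force: 45.0
```

```bash
python3 s.py
```

```text
8.5 yaw 10.02 Mz 0.067 open 0.158
```

Call:
play_rows(translation=[[0,0,0]], delta_rot=[[0,0,-5]], grip=[-1])

```text
clock: 8.62
tool_pos: [0.5853, -0.0274, 0.1303]
eef_rot: [0.991, 0.131, 0.0, 0.0]
contact_force: [3.9, -3.2, -2.6]
opening: 0.155
finger_force: 45.0
```

```bash
python3 s.py
```

```text
8.72 yaw 14.94 Mz -0.004 open 0.1565
```

Call:
play_rows(translation=[[0,0,0]], delta_rot=[[0,0,-5]], grip=[-1])

```text
clock: 8.85
tool_pos: [0.5853, -0.0274, 0.1303]
eef_rot: [0.985, 0.173, 0.0, 0.0]
contact_force: [4.3, -3.1, -4.1]
opening: 0.154
finger_force: 45.0
```

```bash
python3 s.py
```

```text
8.95 yaw 19.88 Mz -0.125 open 0.1527
```

Call:
play_rows(translation=[[0,0,0]], delta_rot=[[0,0,-5]], grip=[-1])

```text
clock: 9.07
tool_pos: [0.5853, -0.0274, 0.1303]
eef_rot: [0.976, 0.216, 0.0, 0.0]
contact_force: [4.9, -3.2, -2.4]
opening: 0.154
finger_force: 45.0
```

```bash
python3 s.py
```

```text
9.18 yaw 24.95 Mz 0.12 open 0.1523
```

Call:
play_rows(translation=[[0,0,0]], delta_rot=[[0,0,-5]], grip=[-1])

```text
clock: 9.3
tool_pos: [0.5853, -0.0273, 0.1302]
eef_rot: [0.966, 0.259, 0.0, 0.0]
contact_force: [4.7, -2.9, -3.3]
opening: 0.157
finger_force: 45.0
```

```bash
python3 s.py
```

```text
9.4 yaw 29.97 Mz 0.223 open 0.153
```

Call:
play_rows(translation=[[0,0,0]], delta_rot=[[0,0,-5]], grip=[-1])

```text
clock: 9.52
tool_pos: [0.5853, -0.0274, 0.1303]
eef_rot: [0.954, 0.3, 0.0, 0.0]
contact_force: [4.0, -2.8, -3.8]
opening: 0.152
finger_force: 45.0
```

```bash
python3 s.py
```

```text
9.62 yaw 34.91 Mz -0.023 open 0.154
```

Call:
play_rows(translation=[[0,0,0]], delta_rot=[[0,0,-5]], grip=[-1])

```text
clock: 9.75
tool_pos: [0.5853, -0.0273, 0.1303]
eef_rot: [0.94, 0.342, 0.0, 0.0]
contact_force: [4.5, -2.8, -3.1]
opening: 0.156
finger_force: 45.0
```

```bash
python3 s.py
```

```text
9.85 yaw 39.89 Mz 0.01 open 0.1563
```

Call:
play_rows(translation=[[0,0,0]], delta_rot=[[0,0,-5]], grip=[-1])

```text
clock: 9.98
tool_pos: [0.5853, -0.0273, 0.1303]
eef_rot: [0.924, 0.382, 0.0, 0.0]
contact_force: [4.5, -2.5, -3.4]
opening: 0.155
finger_force: 45.0
```

```bash
python3 s.py
```

```text
10.07 yaw 44.87 Mz 0.007 open 0.156
```

Call:
play_rows(translation=[[0,0,0]], delta_rot=[[0,0,-5]], grip=[-1])

```text
clock: 10.2
tool_pos: [0.5853, -0.0273, 0.1302]
eef_rot: [0.907, 0.422, 0.0, 0.0]
contact_force: [4.7, -2.2, -2.1]
opening: 0.155
finger_force: 45.0
```

```bash
python3 s.py
```

```text
10.3 yaw 49.91 Mz 0.262 open 0.152
```

Call:
play_rows(translation=[[0,0,0]], delta_rot=[[0,0,-5]], grip=[-1])

```text
clock: 10.42
tool_pos: [0.5852, -0.0273, 0.1303]
eef_rot: [0.887, 0.461, -0.0, 0.0]
contact_force: [3.2, -3.4, -1.6]
opening: 0.155
finger_force: 45.0
```

```bash
python3 s.py
```

```text
10.53 yaw 54.88 Mz 0.117 open 0.1566
```

Call:
play_rows(translation=[[0,0,0]], delta_rot=[[0,0,-5]], grip=[-1])

```text
clock: 10.65
tool_pos: [0.5852, -0.0273, 0.1303]
eef_rot: [0.866, 0.499, -0.0, 0.0]
contact_force: [3.5, -2.1, -2.7]
opening: 0.158
finger_force: 45.0
```

```bash
python3 s.py
```

```text
10.75 yaw 59.84 Mz 0.018 open 0.1542
```

Call:
play_rows(translation=[[0,0,0]], delta_rot=[[0,0,-5]], grip=[-1])

```text
clock: 10.88
tool_pos: [0.5852, -0.0273, 0.1303]
eef_rot: [0.844, 0.536, -0.0, 0.0]
contact_force: [4.0, -2.5, -3.2]
opening: 0.157
finger_force: 45.0
```

```bash
python3 s.py
```

```text
10.97 yaw 64.82 Mz -0.0 open 0.1592
```

Call:
play_rows(translation=[[0,0,0]], delta_rot=[[0,0,-5]], grip=[-1])

```text
clock: 11.1
tool_pos: [0.5852, -0.0272, 0.1302]
eef_rot: [0.82, 0.572, -0.0, 0.0]
contact_force: [4.2, -2.6, -3.4]
opening: 0.156
finger_force: 45.0
```

```bash
python3 s.py
```

```text
11.2 yaw 69.83 Mz 0.111 open 0.1554
```

Call:
play_rows(translation=[[0,0,0]], delta_rot=[[0,0,-5]], grip=[-1])

```text
clock: 11.32
tool_pos: [0.5851, -0.0272, 0.1303]
eef_rot: [0.794, 0.608, -0.0, 0.0]
contact_force: [4.5, -3.2, -1.7]
opening: 0.151
finger_force: 45.0
```

```bash
python3 s.py
```

```text
11.43 yaw 74.86 Mz 0.198 open 0.1546
```

Call:
play_rows(translation=[[0,0,0]], delta_rot=[[0,0,-5]], grip=[-1])

```text
clock: 11.55
tool_pos: [0.5851, -0.0272, 0.1303]
eef_rot: [0.767, 0.642, -0.0, 0.0]
contact_force: [5.2, -3.1, -2.4]
opening: 0.153
finger_force: 45.0
```

```bash
python3 s.py
```

```text
11.65 yaw 79.82 Mz 0.055 open 0.1552
```

Call:
play_rows(translation=[[0,0,0]], delta_rot=[[0,0,-5]], grip=[-1])

```text
clock: 11.78
tool_pos: [0.5851, -0.0272, 0.1302]
eef_rot: [0.738, 0.675, -0.0, 0.0]
contact_force: [4.3, -2.1, -2.8]
opening: 0.153
finger_force: 45.0
```

```bash
python3 s.py
```

```text
11.88 yaw 84.8 Mz 0.003 open 0.1527
```

Call:
play_rows(translation=[[0,0,0]], delta_rot=[[0,0,-5]], grip=[-1])

```text
clock: 12.0
tool_pos: [0.5851, -0.0272, 0.1303]
eef_rot: [0.708, 0.706, -0.0, -0.0]
contact_force: [4.2, -1.6, -2.6]
opening: 0.16
finger_force: 45.0
```

```bash
python3 s.py
```

```text
12.1 yaw 89.79 Mz -0.031 open 0.1525
```

Call:
play_rows(translation=[[0,0,0]], delta_rot=[[0,0,-5]], grip=[-1])

```text
clock: 12.22
tool_pos: [0.585, -0.0272, 0.1302]
eef_rot: [0.677, 0.736, -0.0, -0.0]
contact_force: [3.6, -1.8, -0.7]
opening: 0.156
finger_force: 45.0
```

```bash
python3 s.py
```

```text
12.32 yaw 94.85 Mz 0.111 open 0.1571
```

Call:
play_rows(translation=[[0,0,0]], delta_rot=[[0,0,-5]], grip=[-1])

```text
clock: 12.45
tool_pos: [0.585, -0.0272, 0.1303]
eef_rot: [0.644, 0.765, -0.0, 0.0]
contact_force: [5.3, -2.8, -2.5]
opening: 0.154
finger_force: 45.0
```

```bash
python3 s.py
```

```text
12.55 yaw 99.88 Mz 0.219 open 0.1587
```

Call:
play_rows(translation=[[0,0,0]], delta_rot=[[0,0,-5]], grip=[-1])

```text
clock: 12.68
tool_pos: [0.585, -0.0272, 0.1303]
eef_rot: [0.61, 0.793, -0.0, 0.0]
contact_force: [3.6, -2.6, -2.1]
opening: 0.153
finger_force: 45.0
```

```bash
python3 s.py
```

```text
12.78 yaw 104.85 Mz 0.034 open 0.1509
```

Call:
play_rows(translation=[[0,0,0]], delta_rot=[[0,0,-5]], grip=[-1])

```text
clock: 12.9
tool_pos: [0.585, -0.0273, 0.1302]
eef_rot: [0.574, 0.819, -0.0, -0.0]
contact_force: [3.1, -1.7, -1.9]
opening: 0.156
finger_force: 45.0
```

```bash
python3 s.py
```

```text
13.0 yaw 109.85 Mz -0.037 open 0.1548
```

Call:
play_rows(translation=[[0,0,0]], delta_rot=[[0,0,-5]], grip=[-1])

```text
clock: 13.12
tool_pos: [0.5849, -0.0273, 0.1302]
eef_rot: [0.538, 0.843, -0.0, -0.0]
contact_force: [3.6, -1.6, -1.0]
opening: 0.157
finger_force: 45.0
```

```bash
python3 s.py
```

```text
13.22 yaw 114.87 Mz 0.048 open 0.1552
```

Call:
play_rows(translation=[[0,0,0]], delta_rot=[[0,0,-5]], grip=[-1])

```text
clock: 13.35
tool_pos: [0.5849, -0.0273, 0.1302]
eef_rot: [0.501, 0.866, -0.0, -0.0]
contact_force: [3.4, -2.3, -2.0]
opening: 0.158
finger_force: 45.0
```

```bash
python3 s.py
```

```text
13.45 yaw 119.92 Mz 0.207 open 0.1548
```

Call:
play_rows(translation=[[0,0,0]], delta_rot=[[0,0,-5]], grip=[-1])

```text
clock: 13.58
tool_pos: [0.5849, -0.0273, 0.1302]
eef_rot: [0.462, 0.887, -0.0, -0.0]
contact_force: [3.8, -2.3, -0.8]
opening: 0.152
finger_force: 45.0
```

```bash
python3 s.py
```

```text
13.68 yaw 124.9 Mz 0.162 open 0.1557
```

Call:
play_rows(translation=[[0,0,0]], delta_rot=[[0,0,-3]], grip=[-1])

```text
clock: 13.8
tool_pos: [0.5849, -0.0273, 0.1303]
eef_rot: [0.439, 0.898, -0.0, -0.0]
contact_force: [3.0, -2.0, -1.5]
opening: 0.15
finger_force: 45.0
```

```bash
python3 s.py; python3 -c "
from h import *
st()"
```

```text
13.9 yaw 127.86 Mz 0.006 open 0.1539
t 13.9 yaw 127.86 Ftool [-3.33  1.07 -0.07] M [-0.47  -0.822 -0.008] open 0.1539 ff 45.0 q7 -0.096 tcp [ 0.5849 -0.0273  0.1302]
```

Call:
play_rows(translation=[[0,0,0],[0,0,0],[0,0,0],[0,0,0],[0,0,0],[0,0,0],[0,0,0],[0,0,0],[0,0,-0.03],[0,0,-0.05],[0,0,-0.05],[0,0,0]], delta_rot=[[0,0,-1.2],[0,0,0],[0,0,0],[0,0,0],[0,0,0],[0,0,0],[0,0,0],[0,0,0],[0,0,0],[0,0,0],[0,0,0],[0,0,0]], grip=[-1,-1,0,0,0,0,0,0,0,0,0,0])

```text
clock: 15.4
tool_pos: [0.587, -0.0265, 0.2641]
eef_rot: [0.429, 0.904, 0.002, 0.003]
contact_force: [-0.0, -0.2, -0.9]
opening: 0.501
finger_force: 0.0
```

Run:
```python
from h import *
import cv2
b=r.snapshot("scene");t=r.snapshot("top")
for c in("scene","top"):print([(d["point"],round(d["confidence"],2)) for d in r.look_for(c,"shutoff_tip")])
f=lambda im,u:cv2.resize(im[u[1]-40:u[1]+40,u[0]-40:u[0]+40],(400,400),interpolation=cv2.INTER_CUBIC)
cv2.imwrite("pics/crop2.png",np.hstack([f(b,(328,209)),f(t,(331,186))]))
plan([.5,.11,.3],13.5)
```

```text
[]
[([0.5254, 0.1234, 0.134], 0.53)]
t 15.6 tcp [ 0.5842 -0.0277  0.2588] q [ 0.36  0.77 -0.71  1.72  0.62  0.89  0.07]
yaw 129.26 tilt [-2.7e-03 -7.0e-04 -1.0e+00]
tool shift [ 0.16    0.0218 -0.041 ]
rz 115.76421674548484
```

View pics/crop2.png

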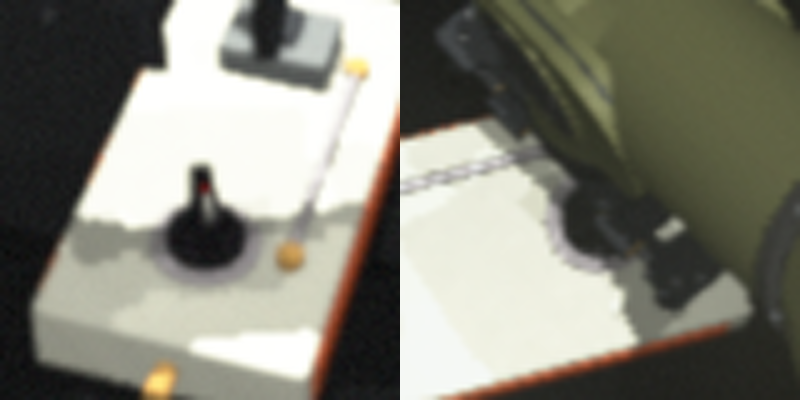

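Run:
```python
from h import *
Q=unproj("scene",[[329,206.4],[330.4,212.4]],.094);d=Q[1]-Q[0];print(np.degrees(np.arctan2(d[1],d[0])),Q)
# expected for pixel geometry
for a in(100,110,120,129,140,150):
    e=-.02*np.array([np.cos(np.radians(a)),np.sin(np.radians(a)),0]);print(a,proj("scene",[.585,-.027,.094]+e)[0]*5-5*np.array([288,169]))
print(proj("scene",[.585,-.027,.094])*5-5*np.array([288,169]))
```

```text
-49.567674460084135 [[ 0.58554777 -0.02441151  0.094     ]
 [ 0.60015415 -0.04155434  0.094     ]]
100 [188.9840366  214.93221834]
110 [195.07322416 216.21264999]
120 [201.37585244 216.67469917]
129 [207.06613505 216.37753365]
140 [213.82412708 215.10945875]
150 [219.57667211 213.13311955]
[[201.79352851 189.60267632]]
```

Call:
play_rows(translation=[[0,0,0],[0,0,0],[0,0,0],[0,0,0],[0,0,0],[0,0,0],[0,0,0],[0,0,0],[0,0,0],[0,0,0],[0,0,0],[0,0,0]], delta_rot=[[0,0,9.65],[0,0,9.65],[0,0,9.65],[0,0,9.65],[0,0,9.65],[0,0,9.65],[0,0,9.65],[0,0,9.65],[0,0,9.65],[0,0,9.65],[0,0,9.65],[0,0,9.65]], grip=[-1,-1,-1,-1,-1,-1,-1,-1,-1,-1,-1,-1])

```text
clock: 17.1
tool_pos: [0.5843, -0.0274, 0.2586]
eef_rot: [0.993, 0.115, -0.002, 0.0]
contact_force: [-1.2, 0.0, -0.3]
opening: 0.001
finger_force: 0.0
```

```bash
python3 -c "
from h import *
plan([.461,.108,.26],13.5)"
```

```text
t 17.1 tcp [ 0.5843 -0.0274  0.2586] q [ 0.05  0.69 -0.14  1.73  0.14  0.73 -1.5 ]
yaw 13.15 tilt [-3.2e-03 -6.0e-04 -1.0e+00]
tool shift [-0.0892 -0.1599 -0.0011]
rz -0.3450892869165241
```

Call:
play_rows(translation=[[-0.03,-0.04,0],[-0.03,-0.04,0],[-0.029,-0.04,0],[0,-0.04,0],[0,0,0],[0,0,0.04],[0,0,0.04],[0,0,0],[0,0,0]], delta_rot=[[0,0,-0.3],[0,0,0],[0,0,0],[0,0,0],[0,0,0],[0,0,0],[0,0,0],[0,0,0],[0,0,0]], grip=[-1,-1,-1,-1,-1,-1,-1,-1,-1])

```text
clock: 18.23
tool_pos: [0.4611, 0.1065, 0.1806]
eef_rot: [0.993, 0.119, 0.0, 0.0]
contact_force: [-0.1, 0.2, -0.7]
opening: 0.005
finger_force: 0.0
```

Run:
```python
from h import *
import cv2
plan([.5475+.006*.972,.1286+.006*.233,.179],13.5)
b=r.snapshot("scene");u=(335,165)
cv2.imwrite("pics/lev.png",cv2.resize(b[u[1]-60:u[1]+60,u[0]-80:u[0]+80],(640,480),interpolation=cv2.INTER_CUBIC))
```

```text
t 18.225 tcp [0.4611 0.1065 0.1806] q [-0.28  0.71 -0.07  2.13  0.15  0.31 -1.81]
yaw 13.71 tilt [ 2.e-04 -6.e-04 -1.e+00]
tool shift [ 0.0951 -0.001   0.0016]
rz 0.20749856281057966
```

View pics/lev.png

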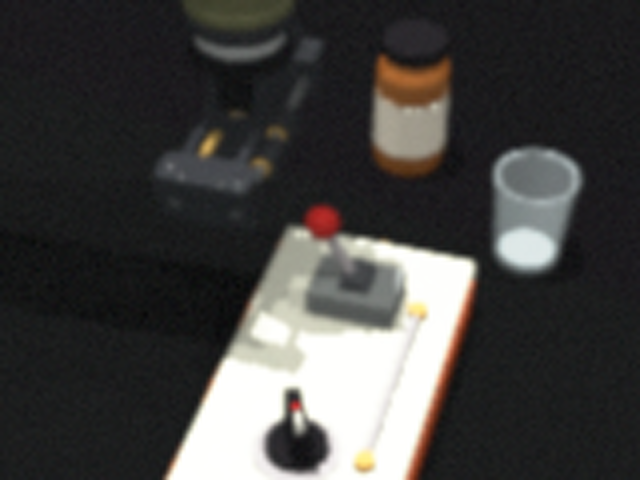

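Call:
play_rows(translation=[[0.02,0,0.002],[0.01,0,0],[0.01,-0.001,0],[0.01,0,0],[0.01,0,0],[0.01,0,0],[0.008,0,0],[0.007,0,0],[0.006,0,0],[0,0,0],[0,0,0]], delta_rot=[[0,0,0],[0,0,0],[0,0,0],[0,0,0],[0,0,0],[0,0,0],[0,0,0],[0,0,0],[0,0,0],[0,0,0],[0,0,0]], grip=[-1,-1,-1,-1,-1,-1,-1,-1,-1,-1,-1])

```text
clock: 19.65
tool_pos: [0.5491, 0.1299, 0.1783]
eef_rot: [0.993, 0.12, 0.0, -0.0]
contact_force: [-0.2, 0.2, -0.5]
opening: 0.002
finger_force: 0.0
```

Run:
```python
from h import *
import cv2
st()
b=r.snapshot("scene");u=(335,165)
for c in("scene","top"):
    r.snapshot(c);print([(d["point"],round(d["confidence"],2)) for d in r.look_for(c,"shutoff_tip")])
cv2.imwrite("pics/lev2.png",cv2.resize(b[u[1]-60:u[1]+60,u[0]-80:u[0]+80],(640,480),interpolation=cv2.INTER_CUBIC))
```

```text
t 19.65 yaw 13.77 Ftool [-0.17 -0.22  0.46] M [-0.028 -0.015  0.048] open 0.002 ff 0.0 q7 -1.781 tcp [0.5491 0.1299 0.1783]
[([0.5751, 0.1285, 0.1297], 0.53)]
[]
```

View pics/lev2.png

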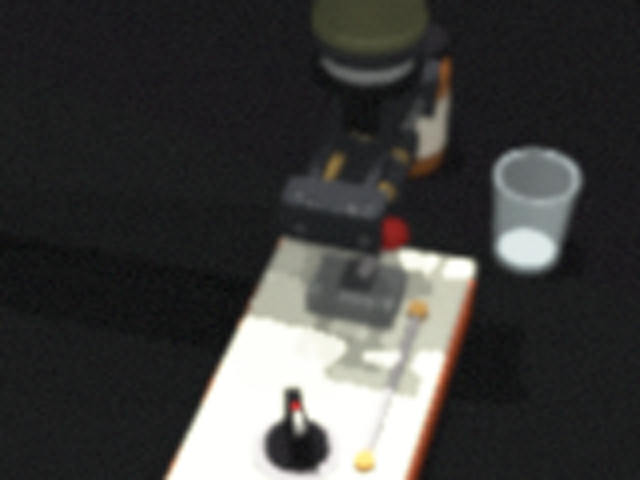

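Call:
play_rows(translation=[[0.003,0,0],[0,0,0]], delta_rot=[[0,0,0],[0,0,0]], grip=[-1,-1])

```text
clock: 20.15
tool_pos: [0.5517, 0.1304, 0.1781]
eef_rot: [0.993, 0.12, -0.0, 0.0]
contact_force: [-0.5, -0.1, -0.2]
opening: 0.0
finger_force: 0.3
```

Call:
play_rows(translation=[[0.003,0,0],[0,0,0]], delta_rot=[[0,0,0],[0,0,0]], grip=[-1,-1])

```text
clock: 20.4
tool_pos: [0.5544, 0.131, 0.178]
eef_rot: [0.993, 0.12, -0.001, 0.0]
contact_force: [-2.1, -0.6, -0.9]
opening: 0.006
finger_force: 0.9
```

Call:
play_rows(translation=[[0.002,0,0],[0,0,0]], delta_rot=[[0,0,0],[0,0,0]], grip=[-1,-1])

```text
clock: 20.65
tool_pos: [0.5548, 0.1312, 0.1779]
eef_rot: [0.993, 0.12, -0.002, 0.001]
contact_force: [-5.3, -1.1, 2.6]
opening: 0.007
finger_force: 2.8
```

Call:
play_rows(translation=[[-0.02,0,0],[-0.04,0,0],[-0.04,0,-0.03],[0,0,-0.06],[0,0,-0.04],[-0.03,0,0],[0,0,0]], delta_rot=[[0,0,0],[0,0,0],[0,0,0],[0,0,0],[0,0,0],[0,0,0],[0,0,0]], grip=[-1,-1,-1,-1,-1,-1,-1])

```text
clock: 21.52
tool_pos: [0.4297, 0.1004, 0.3091]
eef_rot: [0.993, 0.12, 0.001, 0.0]
contact_force: [-0.3, 0.2, -0.2]
opening: 0.006
finger_force: 0.0
```

Run:
```python
from h import *
import cv2
st()
b=r.snapshot("scene");u=(335,170)
for c in("scene","top"):
    r.snapshot(c);print([(d["point"],round(d["confidence"],2)) for d in r.look_for(c,"shutoff_tip")])
cv2.imwrite("pics/lev3.png",cv2.resize(b[u[1]-60:u[1]+60,u[0]-80:u[0]+80],(640,480),interpolation=cv2.INTER_CUBIC))
```

```text
t 21.52 yaw 13.77 Ftool [-0.25 -0.23  0.18] M [-0.019  0.01  -0.012] open 0.0058 ff 0.0 q7 -1.78 tcp [0.4297 0.1004 0.3091]
[([0.5746, 0.126, 0.1265], 0.48)]
[([0.5775, 0.1352, 0.1307], 0.53)]
```

View pics/lev3.png

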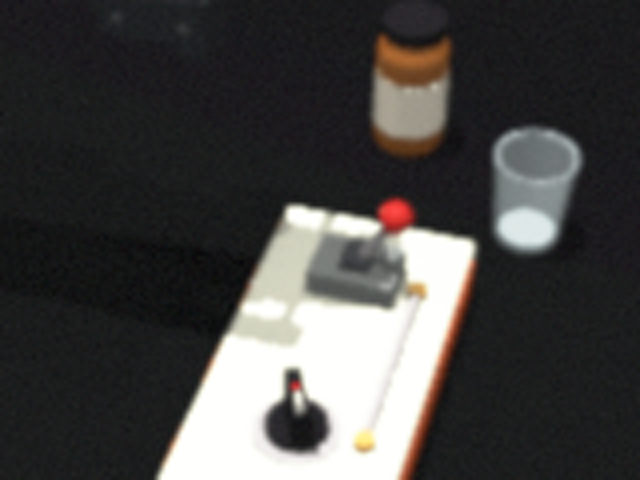

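The lever leans fully to the far side, with the ball at (395, 214) in the crop. The knob mark hasn't moved, and the jar and beaker still stand where they were.

```bash
python3 -c "
from plant import r
print(r.finish_job())"
```

```text
the job is handed in; nothing more can be done
None
```

The job is handed in: I closed the knob to its soft stop at about 0.36 N m, then opened it five clicks. I swung the red lever fully over until it met its stop. The jar, beaker and crucible were never touched; hand-in returned no verdict.

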